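# Ready the clamp arm over the filter stand

## Robot

A 6-joint arm with a two-finger parallel gripper is mounted at the origin on the work surface. World frame = base frame: x ahead of the robot, y to its left, z up, the work surface at z = 0. Lengths are in m, angles in rad, forces in N, time in s.
With the tool pointing down it reaches from about 0.35 to 0.975 m from the base axis. Payload 4.9 kg.
Tool frame: the origin (TCP) lies midway between the tips of the shut fingers; the grasp point (between the pads) lies 19 mm behind it; z points along the fingers, y is the direction in which the jaws open and shut (so a half turn about z gives the same grasp; the last joint's range is limited). The gripper opens to 85 mm and grips with 20 to 120 N. Pads are 22 mm wide; open, the fingers measure 114 mm over their backs; the gripper's body (76 mm by 85 mm) begins 54 mm behind the grasp point. The pads swing forward as they close: fully open they stand 13 mm farther back than shut.
Start: joints at [-1.431, 0.053, 1.613, -0, 1.476, -0.119], TCP at [0.16, -0.604, 0.208] pointing down, gripper open.
Joint ranges: [-3.01, 3.01], [-1.01, 2.22], [0.06, 2.58], [-1.02, 4.17], [0.09, 2.62], [-3.14, 3.14]. Speed limits (rad/s): [2.57, 2.57, 3.14, 3.14, 3.14, 3.14].

## Interface

Orientations are given as a unit quaternion [w, x, y, z].
In Python, from plant import state, grab_frame, camera_params, job_done, boxes_of gives the robot as it stands.
- The arm moves only by the tool step_arm, never from a script. Its argument "steps" is a list of rows, each a list of 4 numbers: the shift along the tool's x, y, z in mm, then the turn about the tool's z in degrees. A call has 1 to 8 rows; each row shifts and turns the pose as measured when the row begins, along the tool's axes as they then stand; what a row does not reach is not made up. A row lasts 1/10 s, in which the tool goes at most 50 mm and 8.59 degrees, less where a joint would pass 70% of its speed; a pose out of reach is approached as far as the arm can. A call is refused whole if a number of a shift passes 50 or a number of a turn 8.59, either way. A call with a gripper value outside its range is refused whole. "claw" is the opening in per cent of the stroke, from 0 (shut) to 100 (fully open), set as the call begins (left out, the last holds). The fingers move at their own pace and stop on an object; the grip force is fixed at half the most. Time passes only in rows, so rows that do not move let the fingers close. It gives the time, the measured TCP pose, the force and the opening at its end, in the units of the state.
- state(): the state, without advancing time (a new reading comes with each control period).
- grab_frame(name): name is "scene" or "top"; returns (picture, depth): 384x512x3 uint8, red, green, blue; 384x512 float32, m along the optical axis (not along the pixel's ray), 0 where there is no reading.
- camera_params(name): a dict with "mtx" (3x3 intrinsics, pixels), "k1" (the pictures are not rectified: a ray, as slopes to the right and down, at radius r is drawn at 1 + k1 r^2 times it, then the intrinsics apply), "extrinsics" (4x4, takes a point from camera to world coordinates). Camera axes: x right, y down, z forward; pixel columns grow to the right and rows downward; lengths in m; the calibration is good to about 2 mm. A picture is of the moment at which its call begins. camera_params takes no time and is no camera call.
- job_done(): hands the job in, once; it reports no verdict.
Trained networks look in the newest picture that a camera, given by its name, has taken for a name from the list of things; names that differ only in an ending like _2 or _b are one class to them, and where a whole thing is asked for, a point or a joint stands for the part that bears it (a point fixed in the world has none). Each returns a list of dicts, best first, with "p" (0 to 1); they miss things now and then, are a little off and sometimes report something else, mostly with a low value. They report only what shows in the picture. A call takes as long as a camera call. They do not tell look-alikes from the thing itself.
- boxes_of(camera, label): "box" ([left, top, width, height] in pixels, round what is visible of it).
The state is a dict: "time": time; "joint_pos": joint angles; "joint_vel": joint speeds; "joint_efforts": joint torques, N m; "tool_pos": TCP position; "tool_rot": TCP orientation; "contact_force": force on the tool from outside, world axes, zero at the start; "ft_torque": the same for the moment, N m; "gripper_width": opening from 0.0 (shut) to 1.0 (fully open).
Only numpy, scipy, OpenCV 4.12 (cv2) and the standard library are available. Lean on these libraries where they do the work, as an engineer would, in place of code of your own. Each camera call takes 0.05 s, during which the arm holds its last target. There are 200 camera calls.

## Task

Get the filter clamp ready for fitting: first lay the flat locking strap flat in the tray's long compartment and let go of it there, without dropping it. Then take the clamp arm by its balance point, lift it level, and finish still holding it still and level about 4 cm clear above the filter stand, its ring centred over the stand's post and its bar in line above the rest fork; the program ends with the arm in the gripper. Do not tip the arm or knock it against the stand, and leave the glassware and other things where they are.

Things in the scene. Friction and masses are not known exactly. Their poses are not given: they have to be found in the camera images.
- strap_mid (a point): Locking strap, loose, 0.1 to 0.16 kg: steel plate 110 x 30 x 6 mm lying flat, with a steel lug standing on its middle, 24 mm long (along the plate), 10 mm thick (across), top 42 mm above the underside. Point: mid-length and mid-width, 21 mm above the underside; x along the plate, z up. Grip the lug's upper half across its 10 mm, so the fingertips stay above the tray walls.
- tray_slot (a point): White instrument tray, fixed, 136 x 116 mm; walls 4 mm thick, tops 12 mm above the bench; floor 3 mm thick. One long compartment (inside 128 x 44 mm) and beside it two square ones (62 x 60 mm). Point: centre of the long compartment's floor, 3 mm above the bench; x along that compartment, y across it towards the square ones, z up.
- clamp_mid (a point): Clamp arm, loose, 0.38 to 0.58 kg: slim steel bar 16 mm wide, 18 mm high with a heavy ring at one end, 226 mm long overall. Lying, the bar's underside is 10 mm above the bench. Point: middle of the overall length, half-way up the bar (19 mm above the arm's underside); x along the bar to the ring, z up. Tail end at x = -113 mm, ring axis at +87 mm. It balances at x = +32 mm, on the bare bar.
- clamp_ring (a point): The clamp arm's ring, 52 mm outside, 28 mm bore, 36 mm high: the point on its axis at its underside (which rests on the bench, as does a 20 mm round foot under the bar's tail); axes as clamp_mid.
- stand_post (a point): Filter stand, fixed: low steel body on white end feet, 270 x 90 mm overall, with a round upright post (20 mm across) near one end and a two-pronged rest fork near the other, 170 mm away. Point: centre of the post's top, 80 mm above the bench, the stand's highest part; x from fork to post, z up. The arm's ring fits over the post with its bar in the fork.
- stand_fork (a point): The stand's rest fork: point midway between the tops of its two prongs, 70 mm above the bench, 170 mm from the post; axes as stand_post.
- beaker: Bystander, loose: empty glass beaker, 76 mm across, 95 mm high; origin at the centre of its underside, z up. To be left alone.
- flask: Bystander, loose: conical glass flask, 88 mm across at the foot, 125 mm high; origin at the centre of its underside, z up. To be left alone.
- dish: Bystander, loose: closed clear round dish, 90 mm across, 16 mm high; origin at the centre of its underside, z up. To be left alone.
- jar: Bystander, loose: small amber glass jar with white cap, 48 mm across, 70 mm high; origin at the centre of its underside, z up. To be left alone.
- bulb: Bystander, loose: reddish-brown rubber pipette bulb standing on end, 52 mm across, 95 mm high; origin at the centre of its underside, z up. To be left alone.
- stopper: Bystander, loose: black rubber stopper, 32 mm across at the top, 26 mm high, standing in one of the tray's square compartments; origin at the centre of its underside, z up. To be left alone.
Things that resemble listed ones, but are neither listed nor needed, are in the scene too. Leave any orange look-alike of the part that bears strap_mid alone. Leave any yellow look-alike of the part that bears clamp_mid alone.

How it is judged:
On the way, in this order (a step that is already met when the one before it is completed fails the run):
1. the strap lies flat in the tray's long compartment, let go (x of strap_mid in the frame of tray_slot between -0.012 and 0.012 m and y of strap_mid in the frame of tray_slot between -0.01 and 0.01 m and z of strap_mid in the frame of tray_slot between 0.017 and 0.025 m and angle between the x axis of strap_mid and the x axis of tray_slot, either way round below 0.25 rad and angle between strap_mid's own z axis and vertical below 0.06 rad and contact force between the fingers and strap below 0.1 N and linear speed of strap below 0.02 m/s), for 0.2 s.
2. the clamp arm is lifted level by its balance point, clear of the bench (x of the grasp point in the frame of clamp_mid between 0.012 and 0.052 m and contact force between the fingers and clamp_arm above 1 N and angle between clamp_mid's own z axis and vertical below 0.1 rad and height (world z) of clamp_mid above 0.045 m), for 0.2 s.
At the end, for the whole second after the job is handed in: Strap flat in the long compartment (12 mm along, 10 mm across), released. Arm gripped within 20 mm of its balance point, level within 0.1 rad, still; ring over post within 18 mm along, 13 mm across; bar over fork within 18 mm; ring 15 to 65 mm above the post, stand untouched (x of strap_mid in the frame of tray_slot between -0.012 and 0.012 m and y of strap_mid in the frame of tray_slot between -0.01 and 0.01 m and z of strap_mid in the frame of tray_slot between 0.017 and 0.025 m and angle between the x axis of strap_mid and the x axis of tray_slot, either way round below 0.25 rad and angle between strap_mid's own z axis and vertical below 0.06 rad and contact force between the fingers and strap below 0.1 N and x of the grasp point in the frame of clamp_mid between 0.012 and 0.052 m and contact force between the fingers and clamp_arm above 1 N and angle between clamp_mid's own z axis and vertical below 0.1 rad and x of stand_post in the frame of clamp_mid between 0.069 and 0.105 m and y of stand_post in the frame of clamp_mid between -0.013 and 0.013 m and y of stand_fork in the frame of clamp_mid between -0.018 and 0.018 m and x of stand_fork in the frame of clamp_mid between -0.11 and -0.05 m and height (world z) of clamp_mid between 0.114 and 0.164 m and contact force between clamp_arm and stand below 0.1 N and linear speed of clamp_arm below 0.03 m/s and angular speed of clamp_arm below 0.15 rad/s); the arm keeps its last pose, push and grip.
It fails at once if a bystander is shifted by more than 3 cm or tipped over (distance of any of beaker, flask, dish, jar, bulb, stopper from where it was at the start of the episode above 0.03 m or angle between any of beaker, flask, dish, jar, bulb, stopper's own z axis and vertical above 0.5 rad).
It fails at once if the strap is dropped: out of the gripper more than about 2.5 cm above where it lies (height (world z) of strap_mid above 0.049 m and contact force between the fingers and strap below 0.01 N).
It fails at once if the clamp arm is tipped more than about 17 degrees (angle between clamp_mid's own z axis and vertical above 0.3 rad).
It fails at once if the clamp arm is knocked against the stand (contact force between clamp_arm and stand above 8 N).
It also fails if it takes over 53 s, if anything falls off the work surface, if the arm or the gripper's body presses on something with over 40 N, if the wrist force passes 120 N, or if a joint passes its speed limit or range.

## Working session

There is one attempt and no reset: what is moved stays moved. The work goes in short steps, Python scripts to look and compute and a tool call to move; the robot and the scene stay as the last step left them, time stands still between calls to the robot, and variables do not carry over. Pictures are saved under pics/ and viewed, about 8 in all and at most 12, crops included, and the job is handed in when it is done.

Besides the shell and the picture viewer there is one more tool, called after "Request:" by a JSON object that holds its "api" and its "payload". step_arm: Moves the arm, as the interface text tells. Its arguments: {"type":"object","properties":{"steps":{"type":"array"},"claw":{"type":"number"}},"required":["steps"]}

```bash
mkdir -p pics
cat > h.py <<'E'
import numpy as np, cv2
from plant import *
def cloud(name):
    """picture, and world xyz per pixel (nan where no depth)"""
    im,d=grab_frame(name); c=camera_params(name); K=np.array(c["mtx"]); T=np.array(c["extrinsics"])
    h,w=d.shape; v,u=np.mgrid[:h,:w]
    p=np.stack([(u-K[0,2])/K[0,0],(v-K[1,2])/K[1,1]],-1)
    q=p.copy()
    for _ in range(10): q=p/(1+c["k1"]*(q**2).sum(-1,keepdims=True))
    z=np.where(d>0,d,np.nan)[...,None]
    P=np.concatenate([q*z,z],-1)@T[:3,:3].T+T[:3,3]
    return im,P
def save(im,f): cv2.imwrite("pics/"+f,cv2.cvtColor(im,cv2.COLOR_RGB2BGR))
E
python3 - <<'E'
from h import *
for n in("top","scene"):
    im,P=cloud(n); save(im,n+"1.png"); np.savez(n+"1.npz",im=im,P=P)
    print(n,np.array(camera_params(n)["extrinsics"]).round(3).tolist(), camera_params(n)["mtx"])
    for l in("strap_mid","clamp_mid","stand_post","tray_slot"):
        for b in boxes_of(n,l)[:3]:
            x,y,w,h=np.array(b["box"]); Q=P[int(y+h/2),int(x+w/2)]
            print(l,b["p"],np.round(b["box"]),Q.round(3))
s=state();print(s["tool_pos"],s["tool_rot"],s["time"])
E
```

```text
top [[-0.005, -0.982, 0.189, 0.204], [-1.0, 0.005, -0.002, -0.022], [0.001, -0.189, -0.982, 1.586], [0.0, 0.0, 0.0, 1.0]] [[478.16925329   0.         252.52162756]
 [  0.         478.16925329 202.46819593]
 [  0.           0.           1.        ]]
strap_mid 0.67 [156. 221.  31.  12.] [0.425 0.244 0.039]
strap_mid 0.55 [171. 254.  29.  17.] [0.307 0.195 0.043]
strap_mid 0.38 [317. 151.  29.  80.] [ 0.542 -0.291  0.029]
clamp_mid 0.92 [235. 163.  33.  65.] [ 0.53  -0.019  0.027]
clamp_mid 0.71 [313. 282.  54.  33.] [ 0.188 -0.306  0.027]
stand_post 0.94 [317. 150.  32.  84.] [ 0.542 -0.294  0.03 ]
tray_slot 0.95 [164. 146.  38.  44.] [ 0.633  0.215 -0.001]
scene [[-0.875, 0.271, -0.402, 0.954], [0.485, 0.474, -0.735, 0.829], [-0.008, -0.838, -0.546, 0.701], [0.0, 0.0, 0.0, 1.0]] [[366.56264007   0.         255.04429749]
 [  0.         366.56264007 191.36981164]
 [  0.           0.           1.        ]]
strap_mid 0.66 [313. 240.  25.  28.] [0.429 0.263 0.009]
strap_mid 0.17 [211. 201.  71.  20.] [ 0.531 -0.005  0.018]
clamp_mid 0.84 [214. 204.  66.  19.] [ 0.531 -0.006  0.009]
clamp_mid 0.54 [282. 134.  12.  30.] [ 0.156 -0.334 -0.001]
stand_post 0.68 [164. 154.  78.  42.] [ 0.568 -0.268  0.03 ]
tray_slot 0.6 [217. 250.  57.  44.] [0.651 0.21  0.   ]
[ 0.15996132 -0.60414048  0.2075692 ] [-3.22069188e-05  9.91638763e-01  1.29044805e-01  7.16674203e-06] 0.5
```

View pics/top1.png

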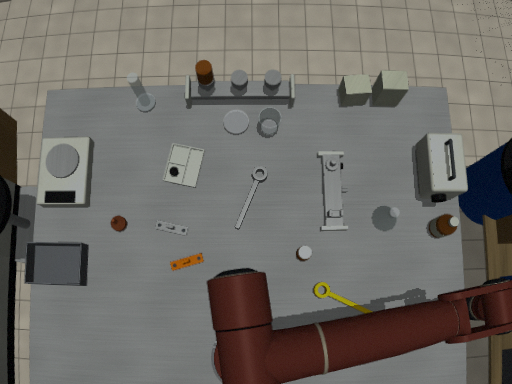

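View pics/scene1.png

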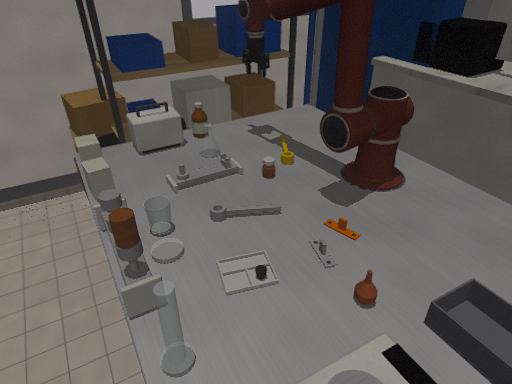

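The top picture shows the steel strap at (171,228) and the orange look-alike at (187,262). The tray is at (184,165), with the stopper at (174,172). The clamp arm runs from its ring at (260,174) to its tail at (238,227), and the stand is at (333,190). Next I'll measure these and zoom in on the tray and stand.

Run:
```python
from h import *
D=np.load("top1.npz"); im,P=D["im"],D["P"]
def rect(m,l):
    q=P[m][:,:2]; r=cv2.minAreaRect((q*1000).astype(np.float32)); print(l,len(q),"mean",q.mean(0).round(4),"z",np.median(P[m][:,2]).round(4),"rect",np.round(r[0],1),np.round(r[1],1),round(r[2],1))
def win(x,y,w,h):
    m=np.zeros(P.shape[:2],bool); m[y:y+h,x:x+w]=1; return m
z=P[...,2]
W=win(150,215,42,24); rect(W&(z>.004),"strap all"); rect(W&(z>.028),"lug")
W=win(230,158,45,75); rect(W&(z>.012),"clamp"); 
m=W&(z>.012);Q=P[m];
ring=Q[Q[:,0]>0.565]; print("ring",ring.mean(0).round(4),ring.min(0).round(3),ring.max(0).round(3))
bar=W&(z>.012)&(P[...,0]<.55); rect(bar,"bar")
W=win(312,143,40,95); rect(W&(z>.01),"stand"); 
for t in(.05,.06,.07):
    n,L,st,c=cv2.connectedComponentsWithStats((W&(z>t)).astype(np.uint8))
    for i in range(1,n):
        print(t,st[i],P[L==i].mean(0).round(4),P[L==i][:,2].max().round(3))
W=win(158,140,52,52); rect(W&(z>.006)&(z<.016),"tray")
a=cv2.resize(im[138:244,146:216],None,fx=5.5,fy=5.5,interpolation=cv2.INTER_CUBIC);b=cv2.resize(im[138:244,298:368],None,fx=5.5,fy=5.5,interpolation=cv2.INTER_CUBIC)
save(np.hstack([a,b]),"crop.png")
```

```text
strap all 268 mean [0.4267 0.25  ] z 0.0065 rect [428.6 252. ] [139.8  78.2] 89.9
lug 28 mean [0.4246 0.2474] z 0.0399 rect [424.9 248.2] [24.9 10.6] 76.0
clamp 419 mean [ 0.5381 -0.0203] z 0.0286 rect [516.7 -39.9] [ 88.4 224.7] 72.3
ring [ 0.5998 -0.0459  0.0314] [ 0.567 -0.074  0.013] [ 0.629 -0.023  0.045]
bar 217 mean [0.4852 0.0017] z 0.0271 rect [489.3  -4. ] [ 74.2 142.8] 39.1
stand 1545 mean [ 0.5449 -0.2919] z 0.0299 rect [ 564.2 -300.4] [305.6 104.3] 0.2
0.05 [329 158   9  10  51] [ 0.6313 -0.2893  0.0707] 0.085
0.05 [327 161   1   1   1] [ 0.6404 -0.2743  0.051 ] 0.051
0.05 [332 169   1   1   1] [ 0.6127 -0.2901  0.0506] 0.051
0.05 [334 168   1   1   1] [ 0.6155 -0.2966  0.053 ] 0.053
0.05 [328 210  15   7  75] [ 0.4614 -0.2934  0.0607] 0.075
0.06 [330 158   7   7  37] [ 0.6327 -0.2893  0.0774] 0.085
0.06 [329 210   3   7  18] [ 0.4623 -0.2748  0.0687] 0.074
0.06 [340 210   3   6  18] [ 0.4622 -0.3108  0.0689] 0.075
0.07 [330 158   7   7  34] [ 0.6328 -0.2894  0.0787] 0.085
0.07 [329 211   3   2   3] [ 0.4645 -0.2742  0.0727] 0.074
0.07 [341 210   2   3   4] [ 0.4656 -0.311   0.0729] 0.075
0.07 [329 214   3   2   4] [ 0.4563 -0.275   0.0709] 0.073
0.07 [342 214   1   2   2] [ 0.455  -0.3132  0.0724] 0.074
tray 435 mean [0.642  0.2123] z 0.0088 rect [636.7 212.5] [179.5 177.8] 1.7
```

View pics/crop.png

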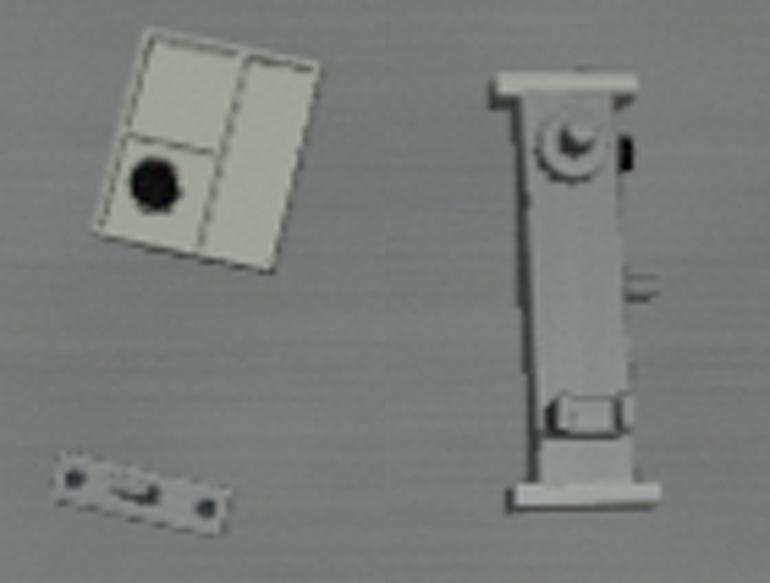

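The crop shows the tray with its long compartment on the right. Its outer corners in the crop are about (148,28), (320,63), (270,270) and (93,232). The post is at the upper end of the stand (574,142) and the fork at the lower end (590,412). I'll intersect these edges with planes of known height.

```bash
cat >> h.py <<'E'
def plane(name,uv,z):
    """pixels -> world points on the plane at height z"""
    c=camera_params(name); K=np.array(c["mtx"]); T=np.array(c["extrinsics"])
    p=(np.array(uv,float)-K[:2,2])/[K[0,0],K[1,1]]; q=p.copy()
    for _ in range(10): q=p/(1+c["k1"]*(q**2).sum(-1,keepdims=True))
    r=np.c_[q,np.ones(len(q))]@T[:3,:3].T
    return (T[:3,3]+r*((z-T[2,3])/r[:,2])[:,None])[:,:2]
E
python3 - <<'E'
from h import *
D=np.load("top1.npz"); im=D["im"]
f=lambda c,o:(np.array(c,float)+.5)/5.5-.5+o
t=plane("top",f([(148,28),(320,63),(270,270),(93,232)],(146,138)),.012)
print("tray",t.round(4).tolist(),"sides",np.linalg.norm(t-np.roll(t,-1,0),axis=1).round(4))
c=t.mean(0); ex=(t[1]+t[0]-t[2]-t[3]);ey=(t[0]+t[3]-t[1]-t[2]); ex/=np.linalg.norm(ex);ey/=np.linalg.norm(ey)
# across inside 44+4+60=108 -> outer 116; long compartment centre is 58-4-22=32 from the middle
print("centre",c,"ang",np.degrees(np.arctan2(ex[1],ex[0])),np.degrees(np.arctan2(ey[1],ey[0])),"slot",c-ey*.032)
s=plane("top",f([(60,452),(232,490),(223,537),(52,502)],(146,138)),.006)
e=s[0]+s[3]-s[1]-s[2];print("strap",s.mean(0),np.linalg.norm(s-np.roll(s,-1,0),axis=1).round(3),np.degrees(np.arctan2(e[1],e[0])))
k=plane("top",f([(135-0,95),(252,95+385)],(298,138)),.03); k=plane("top",f([(520-385,95),(537-385,480),(615-385,95),(634-385,480)],(298,138)),.03)
for a,b in((0,1),(2,3)): d=k[a]-k[b];print("stand edge",k[a],k[b],np.degrees(np.arctan2(d[1],d[0])))
d=cv2.resize(im[158:236,226:276],None,fx=7,fy=7,interpolation=cv2.INTER_CUBIC); save(d,"clamp.png")
E
```

```text
tray [[0.7205, 0.2521], [0.696, 0.1426], [0.5633, 0.1712], [0.5883, 0.2823]] sides [0.1122 0.1358 0.1139 0.1356]
centre [0.64201705 0.21205038] ang -12.536726279067578 77.37410950496492 slot [0.63502235 0.1808242 ]
strap [0.42452817 0.24859302] [0.109 0.029 0.108 0.031] 77.9842519253319
stand edge [ 0.66799821 -0.26194229] [ 0.42773527 -0.26387626] 0.46118560010210086
stand edge [ 0.66811013 -0.32147855] [ 0.42721494 -0.32291253] 0.34106122124727806
```

View pics/clamp.png

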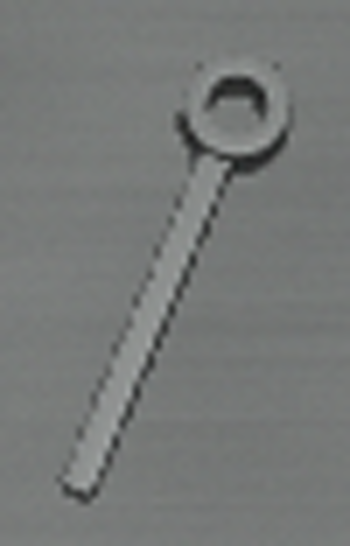

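The clamp crop shows the ring's top centre at (238,106), and the bar's centreline running from (211,160) to the tail end at (80,487).

```bash
cat >> h.py <<'E'
def yaw(s): 
    w,x,y,z=s["tool_rot"]; return np.degrees(np.arctan2(2*(x*y+w*z),1-2*(y*y+z*z)))
def rows(goals,start=None,step=45):
    """tool-frame rows (mm, deg) along waypoints (x,y,z,yaw deg)"""
    s=state(); p=np.array(s["tool_pos"]); a=yaw(s)
    print("at",p.round(4),round(a,2),"t",s["time"])
    for g in goals:
        d=np.array(g[:3])-p; t=g[3]-a
        n=max(1,int(np.ceil(max(np.linalg.norm(d)*1000/step,abs(t)/8.3))))
        out=[]
        for i in range(n):
            r=np.radians(a+t*i/n); e=d/n*1000
            out.append([round(v,1) for v in (e@[np.cos(r),np.sin(r),0],e@[np.sin(r),-np.cos(r),0],-e[2],-t/n)])
        print(g,n,out); p=np.array(g[:3]);a=g[3]
E
python3 - <<'E'
from h import *
f=lambda c:(np.array(c,float)+.5)/7-.5+(226,158)
r=plane("top",f([(238,106)]),.036)[0]; b=plane("top",f([(211,160),(80,485)]),.028)
d=r-b[1]; L=np.linalg.norm(d); print("ring",r,"bar",b,"tail-axis",L,"(0.200)","ang ring-tail",np.degrees(np.arctan2(d[1],d[0])),"bar",np.degrees(np.arctan2(*(b[0]-b[1])[::-1])),"bal",r-d/L*.055)
print(yaw(state()))
rows([(.43,-.10,.2,50),(.4246,.248,.12,78)])
E
```

```text
ring [ 0.60439638 -0.04834127] bar [[ 0.57985444 -0.03532823]
 [ 0.42332075  0.02726609]] tail-axis 0.19622654153651198 (0.200) ang ring-tail -22.662768270409526 bar -21.795364827581214 bal [ 0.553643   -0.02714941]
14.828797463637088
at [ 0.16   -0.6041  0.2076] 14.83 t 0.5
(0.43, -0.1, 0.2, 50) 13 [[np.float64(30.0), np.float64(-32.2), np.float64(0.6), np.float64(-2.7)], [np.float64(31.5), np.float64(-30.7), np.float64(0.6), np.float64(-2.7)], [np.float64(32.9), np.float64(-29.2), np.float64(0.6), np.float64(-2.7)], [np.float64(34.2), np.float64(-27.6), np.float64(0.6), np.float64(-2.7)], [np.float64(35.5), np.float64(-26.0), np.float64(0.6), np.float64(-2.7)], [np.float64(36.7), np.float64(-24.3), np.float64(0.6), np.float64(-2.7)], [np.float64(37.8), np.float64(-22.5), np.float64(0.6), np.float64(-2.7)], [np.float64(38.8), np.float64(-20.7), np.float64(0.6), np.float64(-2.7)], [np.float64(39.8), np.float64(-18.8), np.float64(0.6), np.float64(-2.7)], [np.float64(40.6), np.float64(-16.9), np.float64(0.6), np.float64(-2.7)], [np.float64(41.4), np.float64(-15.0), np.float64(0.6), np.float64(-2.7)], [np.float64(42.0), np.float64(-13.0), np.float64(0.6), np.float64(-2.7)], [np.float64(42.6), np.float64(-11.0), np.float64(0.6), np.float64(-2.7)]]
(0.4246, 0.248, 0.12, 78) 8 [[np.float64(32.9), np.float64(-28.5), np.float64(10.0), -3.5], [np.float64(34.6), np.float64(-26.4), np.float64(10.0), -3.5], [np.float64(36.1), np.float64(-24.3), np.float64(10.0), -3.5], [np.float64(37.5), np.float64(-22.0), np.float64(10.0), -3.5], [np.float64(38.8), np.float64(-19.7), np.float64(10.0), -3.5], [np.float64(39.9), np.float64(-17.3), np.float64(10.0), -3.5], [np.float64(40.9), np.float64(-14.8), np.float64(10.0), -3.5], [np.float64(41.7), np.float64(-12.3), np.float64(10.0), -3.5]]
```

Request:
{"api": "step_arm", "payload": {"steps": [[30,-32,1,-2.7],[31,-31,1,-2.7],[33,-29,1,-2.7],[34,-28,1,-2.7],[35,-26,1,-2.7],[37,-24,0,-2.7],[38,-22,0,-2.7],[39,-21,0,-2.7]], "claw": 60}}

```text
time: 1.3
tool_pos: [0.3271, -0.2872, 0.202]
tool_rot: [0.001, 0.949, 0.315, 0.001]
contact_force: [1.9, -0.2, 0.4]
gripper_width: 0.596
```

Request:
{"api": "step_arm", "payload": {"steps": [[40,-19,0,-2.7],[40,-17,0,-2.7],[41,-15,0,-2.7],[42,-13,0,-2.7],[42,-11,0,-2.7]]}}

```text
time: 1.8
tool_pos: [0.4315, -0.085, 0.2037]
tool_rot: [0.005, 0.904, 0.428, 0.002]
contact_force: [0.8, -0.5, -0.9]
gripper_width: 0.604
```

```bash
sed -i 's/round(v,1) for/float(round(v)) for/; s/,-t\/n)\]/,)]+[round(-t\/n,1)]/; s/-e\[2\],,/-e[2],/' h.py; sed -n '/out.append/p' h.py; sed -i 's/out.append.*/out.append([round(float(v)) for v in (e@[np.cos(r),np.sin(r),0],e@[np.sin(r),-np.cos(r),0],-e[2])]+[round(float(-t\/n),1)])/' h.py
python3 -c "
from h import *
rows([(.4246,.248,.12,78)])"
```

```text
out.append([float(round(v)) for v in (e@[np.cos(r),np.sin(r),0],e@[np.sin(r),-np.cos(r),0],-e[2],)]+[round(-t/n,1)])
at [ 0.4315 -0.085   0.2037] 50.69 t 1.8
(0.4246, 0.248, 0.12, 78) 8 [[32, -27, 10, -3.4], [33, -25, 10, -3.4], [35, -23, 10, -3.4], [36, -21, 10, -3.4], [37, -19, 10, -3.4], [38, -17, 10, -3.4], [39, -14, 10, -3.4], [40, -12, 10, -3.4]]
```

Request:
{"api": "step_arm", "payload": {"steps": [[32,-27,10,-3.4],[33,-25,10,-3.4],[35,-23,10,-3.4],[36,-21,10,-3.4],[37,-19,10,-3.4],[38,-17,10,-3.4],[39,-14,10,-3.4],[40,-12,10,-3.4]]}}

```text
time: 2.6
tool_pos: [0.4248, 0.262, 0.124]
tool_rot: [0.01, 0.771, 0.637, 0.007]
contact_force: [1.0, 0.8, 0.4]
gripper_width: 0.602
```

Request:
{"api": "step_arm", "payload": {"steps": [[0,0,0,0]]}}

```text
time: 2.7
tool_pos: [0.423, 0.2654, 0.1225]
tool_rot: [0.009, 0.769, 0.639, 0.006]
contact_force: [-0.1, -0.9, -1.3]
gripper_width: 0.602
```

```bash
python3 -c "
from h import *
rows([(.4246,.248,.075,78),(.4246,.248,.015,78)])
im,P=cloud('scene');im=im[150:300,230:430];save(cv2.resize(im,None,fx=4,fy=4),'s2.png')"
```

```text
at [0.423  0.2654 0.1225] 79.5 t 2.7
(0.4246, 0.248, 0.075, 78) 2 [[-8, 2, 24, 0.7], [-8, 2, 24, 0.7]]
(0.4246, 0.248, 0.015, 78) 2 [[0, 0, 30, 0.0], [0, 0, 30, 0.0]]
```

Request:
{"api": "step_arm", "payload": {"steps": [[-8,2,20,0.7],[-8,2,20,0.7],[0,0,8,0],[0,0,0,0]]}}

```text
time: 3.15
tool_pos: [0.4278, 0.2453, 0.0768]
tool_rot: [0.01, 0.778, 0.628, 0.008]
contact_force: [-0.3, 0.5, 0.1]
gripper_width: 0.602
```

```bash
python3 -c "
from h import *
rows([(.4246,.248,.015,78)],step=10)
im,P=cloud('scene');im=im[150:300,230:430];save(cv2.resize(im,None,fx=4,fy=4),'s2.png')"
```

```text
at [0.4278 0.2453 0.0768] 77.79 t 3.15
(0.4246, 0.248, 0.015, 78) 7 [[0, -1, 9, -0.0], [0, -1, 9, -0.0], [0, -1, 9, -0.0], [0, -1, 9, -0.0], [0, -1, 9, -0.0], [0, -1, 9, -0.0], [0, -1, 9, -0.0]]
```

View pics/s2.png

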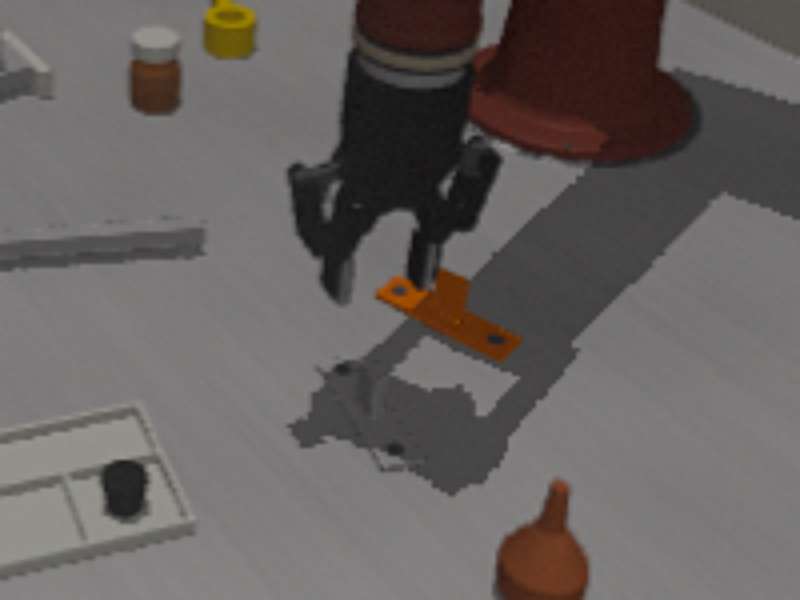

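The jaws are above the grey strap, whose lug is at (370,395) in the crop, and the orange look-alike is clear of them. I'll descend.

Request:
{"api": "step_arm", "payload": {"steps": [[1,-2,12,0],[1,-2,14,0],[1,0,14,0],[0,0,12,0],[0,0,6,0],[0,0,0,0]]}}

```text
time: 3.8
tool_pos: [0.4282, 0.25, 0.0175]
tool_rot: [0.011, 0.778, 0.628, 0.011]
contact_force: [-0.4, -1.2, 0.7]
gripper_width: 0.598
```

```bash
python3 -c "
from h import *
rows([(.4246,.248,.015,78)],step=10)"
```

```text
at [0.4282 0.25   0.0175] 77.78 t 3.8
(0.4246, 0.248, 0.015, 78) 1 [[-3, -3, 3, -0.2]]
```

Request:
{"api": "step_arm", "payload": {"steps": [[-2,-4,2,0],[0,0,0,0]]}}

```text
time: 4.0
tool_pos: [0.4237, 0.249, 0.0153]
tool_rot: [0.011, 0.778, 0.628, 0.011]
contact_force: [-0.2, -0.4, -0.9]
gripper_width: 0.602
```

Request:
{"api": "step_arm", "payload": {"steps": [[0,0,0,0],[0,0,0,0],[0,0,0,0],[0,0,0,0],[0,0,0,0],[0,0,0,0]], "claw": 0}}

```text
time: 4.6
tool_pos: [0.4249, 0.2494, 0.017]
tool_rot: [0.012, 0.778, 0.628, 0.013]
contact_force: [0.3, 0.4, 0.2]
gripper_width: 0.081
```

Request:
{"api": "step_arm", "payload": {"steps": [[0,0,0,0],[0,0,-5,0],[0,0,-12,0],[0,0,-15,0],[0,0,-15,0],[0,0,-8,0],[0,0,0,0]]}}

```text
time: 5.3
tool_pos: [0.4224, 0.2495, 0.0763]
tool_rot: [0.012, 0.778, 0.628, 0.012]
contact_force: [0.9, -0.1, -1.7]
gripper_width: 0.078
```

```bash
python3 -c "
from h import *
rows([(.635,.181,.07,-12.5)],step=30)
im,P=cloud('scene');im=im[170:290,250:400];save(cv2.resize(im,None,fx=4,fy=4),'s3.png')"
```

```text
at [0.4224 0.2495 0.0763] 77.79 t 5.3
(0.635, 0.181, 0.07, -12.5) 11 [[-2, 20, 1, 8.2], [1, 20, 1, 8.2], [4, 20, 1, 8.2], [7, 19, 1, 8.2], [9, 18, 1, 8.2], [12, 17, 1, 8.2], [14, 15, 1, 8.2], [16, 13, 1, 8.2], [18, 10, 1, 8.2], [19, 8, 1, 8.2], [20, 5, 1, 8.2]]
```

View pics/s3.png

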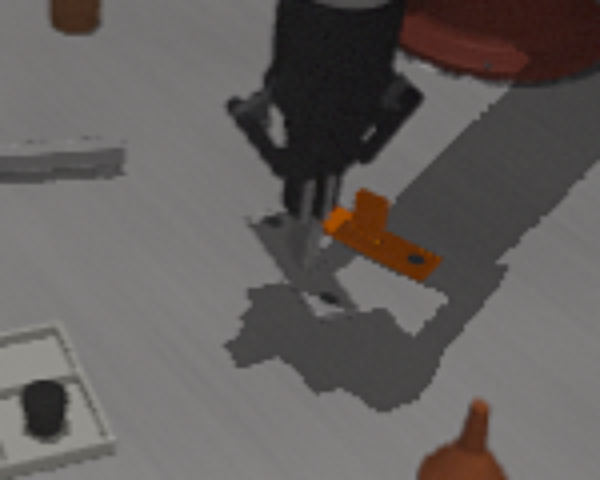

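The strap is held and looks nearly level. On to the tray.

Request:
{"api": "step_arm", "payload": {"steps": [[-2,20,0,8.2],[1,20,0,8.2],[4,20,0,8.2],[7,19,0,8.2],[9,18,0,8.2],[12,17,0,8.2],[14,15,0,8.2],[16,13,0,8.2]]}}

```text
time: 6.15
tool_pos: [0.5746, 0.1943, 0.0723]
tool_rot: [0.004, 0.996, 0.085, 0.01]
contact_force: [0.1, 0.6, -0.5]
gripper_width: 0.081
```

```bash
python3 -c "
from h import *
rows([(.635,.181,.07,-12.5)],step=20)"
```

```text
at [0.5746 0.1943 0.0723] 9.72 t 6.15
(0.635, 0.181, 0.07, -12.5) 4 [[14, 6, 1, 5.6], [15, 4, 1, 5.6], [15, 3, 1, 5.6], [15, 1, 1, 5.6]]
```

Request:
{"api": "step_arm", "payload": {"steps": [[14,6,0,5.6],[15,4,0,5.6],[14,3,0,5.6],[8,1,0,3],[0,0,0,0],[0,0,0,0]]}}

```text
time: 6.75
tool_pos: [0.6268, 0.1791, 0.0659]
tool_rot: [0.003, 0.995, -0.097, 0.005]
contact_force: [0.1, 0.4, -1.2]
gripper_width: 0.073
```

Run:
```python
from h import *
rows([(.635,.181,.018,-12.5)],step=10)
im,P=cloud('top'); save(cv2.resize(im[135:215,140:220],None,fx=7,fy=7,interpolation=cv2.INTER_CUBIC),'t3.png')
```

```text
at [0.6268 0.1791 0.0659] -11.13 t 6.75
(0.635, 0.181, 0.018, -12.5) 5 [[2, -1, 10, 0.3], [2, -1, 10, 0.3], [2, -1, 10, 0.3], [2, -1, 10, 0.3], [2, -1, 10, 0.3]]
```

View pics/t3.png

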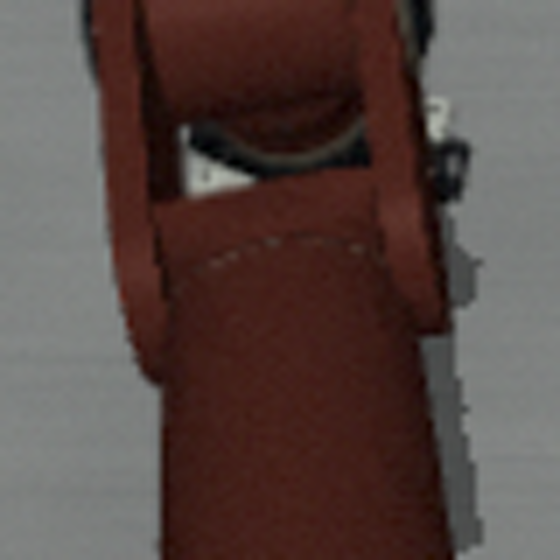

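The top view is blocked by the arm, so I'll align using the measured poses and check the side camera before the last lowering.

Request:
{"api": "step_arm", "payload": {"steps": [[5,-2,4,1],[4,-2,8,0.5],[0,0,8,0],[0,0,0,0],[0,0,0,0]]}}

```text
time: 7.3
tool_pos: [0.6352, 0.182, 0.0429]
tool_rot: [0.004, 0.994, -0.11, 0.004]
contact_force: [-0.5, 0.2, -1.1]
gripper_width: 0.073
```

Run:
```python
from h import *
rows([(.635,.181,.018,-12.5)],step=10)
im,P=cloud('scene'); np.savez("s4.npz",im=im,P=P); save(cv2.resize(im[200:300,200:300],None,fx=6,fy=6,interpolation=cv2.INTER_CUBIC),'s4.png')
```

```text
at [0.6352 0.182  0.0429] -12.6 t 7.3
(0.635, 0.181, 0.018, -12.5) 3 [[0, 0, 8, -0.0], [0, 0, 8, -0.0], [0, 0, 8, -0.0]]
```

View pics/s4.png

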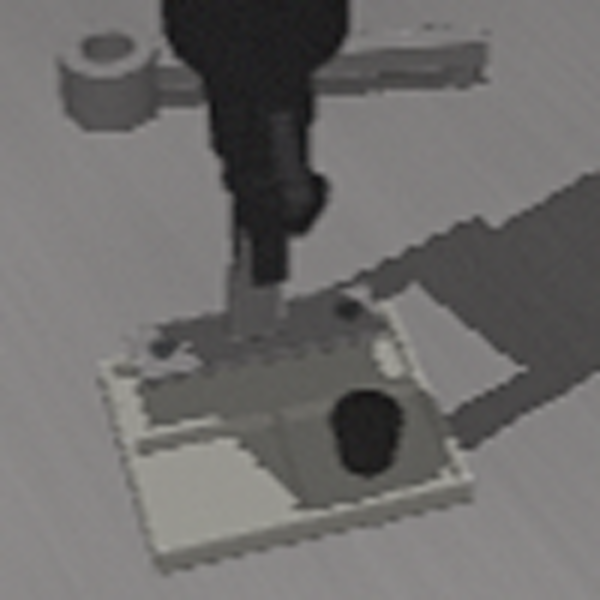

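The strap is parallel to the long compartment and over it, about 25 mm up. I'll lower it.

Request:
{"api": "step_arm", "payload": {"steps": [[0,0,6,0],[0,0,8,0],[0,0,5,0],[0,0,2,0],[0,0,0,0],[0,0,0,0]]}}

```text
time: 7.95
tool_pos: [0.635, 0.1817, 0.02]
tool_rot: [0.004, 0.994, -0.11, 0.004]
contact_force: [-0.2, 0.1, -1.1]
gripper_width: 0.08
```

Request:
{"api": "step_arm", "payload": {"steps": [[0,0,2,0],[0,0,0,0],[0,0,0,0]]}}

```text
time: 8.25
tool_pos: [0.6361, 0.1816, 0.0207]
tool_rot: [0.004, 0.994, -0.11, 0.005]
contact_force: [0.7, -0.2, -1.0]
gripper_width: 0.076
```

Request:
{"api": "step_arm", "payload": {"steps": [[0,0,3,0],[0,0,0,0],[0,0,0,0]]}}

```text
time: 8.55
tool_pos: [0.6374, 0.1813, 0.02]
tool_rot: [0.004, 0.994, -0.11, 0.006]
contact_force: [0.6, -0.3, -1.7]
gripper_width: 0.075
```

Request:
{"api": "step_arm", "payload": {"steps": [[-1,0,2,0],[-1,0,3,0]]}}

```text
time: 8.75
tool_pos: [0.6376, 0.1809, 0.0193]
tool_rot: [0.005, 0.994, -0.109, 0.008]
contact_force: [-8.4, -3.8, 18.2]
gripper_width: 0.07
```

It's on the floor, with contact force showing. I'll ease off and open slightly.

Request:
{"api": "step_arm", "payload": {"steps": [[0,0,-1,0]]}}

```text
time: 8.85
tool_pos: [0.6379, 0.1809, 0.0209]
tool_rot: [0.005, 0.994, -0.109, 0.008]
contact_force: [-0.6, 0.7, -1.3]
gripper_width: 0.077
```

Request:
{"api": "step_arm", "payload": {"steps": [[0,0,0,0],[0,0,0,0],[0,0,0,0],[0,0,0,0],[0,0,0,0]], "claw": 30}}

```text
time: 9.35
tool_pos: [0.6375, 0.1811, 0.0196]
tool_rot: [0.005, 0.994, -0.109, 0.008]
contact_force: [-0.0, -0.5, -0.5]
gripper_width: 0.296
```

Request:
{"api": "step_arm", "payload": {"steps": [[0,0,-8,0],[0,0,-15,0],[0,0,-25,0],[0,0,-40,0],[0,0,-40,0],[0,0,-10,0],[0,0,0,0]]}}

```text
time: 10.05
tool_pos: [0.6354, 0.1829, 0.1677]
tool_rot: [0.004, 0.994, -0.109, 0.008]
contact_force: [-0.5, -0.4, -0.3]
gripper_width: 0.297
```

Run:
```python
from h import *
rows([(.553,-.0265,.12,-22.2)])
im,P=cloud('scene'); np.savez("s5.npz",im=im,P=P); save(cv2.resize(im[190:300,190:300],None,fx=5.4,fy=5.4,interpolation=cv2.INTER_CUBIC),'s5.png')
```

```text
at [0.6354 0.1829 0.1677] -12.55 t 10.05
(0.553, -0.0265, 0.12, -22.2) 6 [[-6, 37, 8, 1.6], [-5, 37, 8, 1.6], [-4, 37, 8, 1.6], [-3, 37, 8, 1.6], [-2, 37, 8, 1.6], [-1, 37, 8, 1.6]]
```

View pics/s5.png

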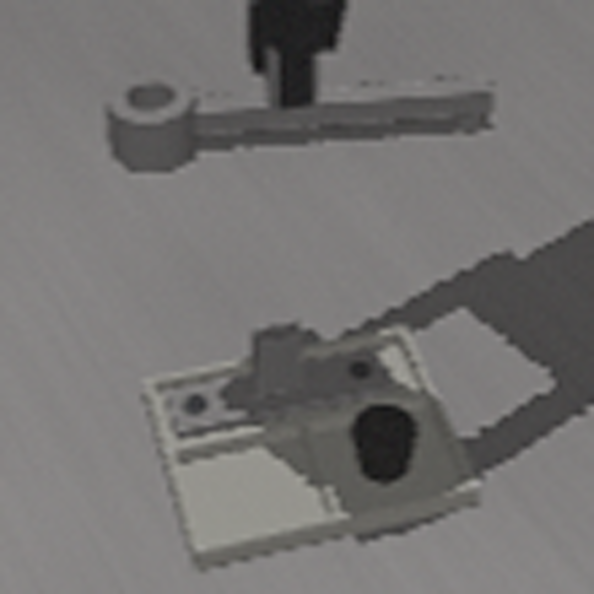

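The strap lies flat in the long compartment with its lug upright, around (280,365) in the crop. Next is the clamp arm.

Request:
{"api": "step_arm", "payload": {"steps": [[-6,37,6,1.6],[-5,37,6,1.6],[-4,37,6,1.6],[-3,37,6,1.6],[-2,30,6,1.6],[-1,15,6,1.6],[0,0,0,0],[0,0,0,0]], "claw": 60}}

```text
time: 10.9
tool_pos: [0.5523, -0.0011, 0.1169]
tool_rot: [0.004, 0.981, -0.194, -0.001]
contact_force: [0.9, -0.3, 0.6]
gripper_width: 0.599
```

Run:
```python
from h import *
rows([(.553,-.0265,.06,-22.2),(.553,-.0265,.006,-22.2)],step=15)
im,P=cloud('top'); z=P[...,2]; m=np.zeros(z.shape,bool); m[138:196,155:212]=1
n,L,st,c=cv2.connectedComponentsWithStats((m&(z>.033)).astype(np.uint8))
for i in range(1,n):
    Q=P[L==i]; Q=Q[:,:]; print(st[i],Q.mean(0).round(4),Q[:,2].max())
for b in boxes_of("top","strap_mid"): print(b)
save(cv2.resize(im[138:238,146:276],None,fx=6,fy=6,interpolation=cv2.INTER_CUBIC),'t6.png')
```

```text
at [ 0.5523 -0.0011  0.1169] -22.43 t 10.9
(0.553, -0.0265, 0.06, -22.2) 5 [[2, 5, 11, -0.0], [2, 5, 11, -0.0], [2, 5, 11, -0.0], [2, 5, 11, -0.0], [2, 5, 11, -0.0]]
(0.553, -0.0265, 0.006, -22.2) 4 [[0, 0, 14, -0.0], [0, 0, 14, -0.0], [0, 0, 14, -0.0], [0, 0, 14, -0.0]]
[190 159   5   9  27] [0.6379 0.1771 0.0431] 0.052052986393830825
[173 166   1   2   2] [0.6289 0.2438 0.0334] 0.033544564940853894
[176 167   1   1   1] [0.6269 0.2334 0.0341] 0.03408997480230247
[170 169   1   1   1] [0.6199 0.2535 0.0349] 0.03487707948195573
[170 171   1   1   1] [0.613  0.2534 0.0346] 0.03463186012346875
[176 172   1   1   1] [0.6096 0.233  0.0334] 0.033441591994155084
{'box': [169.4, 256.4, 33.4, 13.2], 'p': 0.75}
{'box': [186.8, 149.6, 15.2, 30.7], 'p': 0.72}
```

View pics/t6.png

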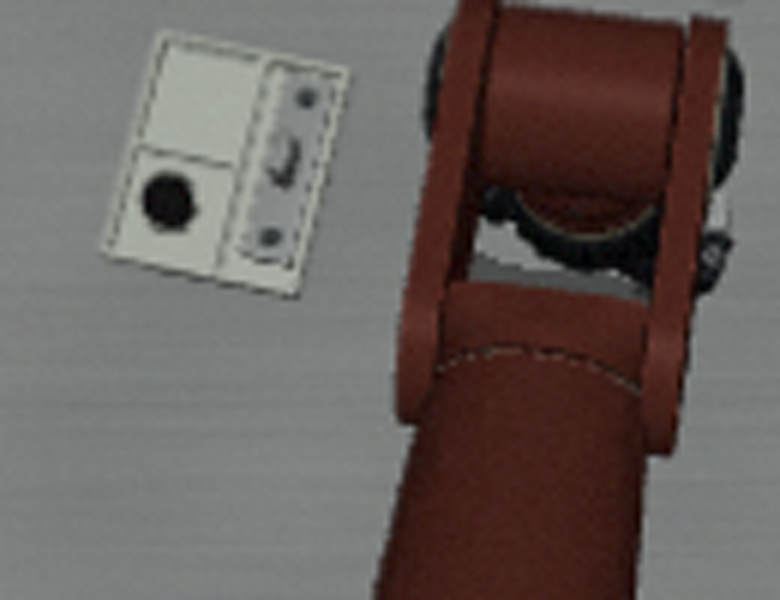

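The strap lies in the long compartment at about (285,165) in the crop, with the stopper untouched. Descending onto the bar.

Request:
{"api": "step_arm", "payload": {"steps": [[3,7,8,0],[3,8,12,0],[3,8,14,0],[1,2,14,0],[0,0,8,0],[0,0,0,0],[0,0,0,0]]}}

```text
time: 11.7
tool_pos: [0.5531, -0.0279, 0.0557]
tool_rot: [0.004, 0.981, -0.192, -0.001]
contact_force: [-0.1, 0.1, 0.0]
gripper_width: 0.602
```

Run:
```python
from h import *
rows([(.553,-.0265,.006,-22.2)],step=15)
im,P=cloud('scene'); save(cv2.resize(im[150:240,190:300],None,fx=7,fy=6.5,interpolation=cv2.INTER_CUBIC),'s7.png')
```

```text
at [ 0.5531 -0.0279  0.0557] -22.13 t 11.7
(0.553, -0.0265, 0.006, -22.2) 4 [[0, 0, 12, 0.0], [0, 0, 12, 0.0], [0, 0, 12, 0.0], [0, 0, 12, 0.0]]
```

View pics/s7.png

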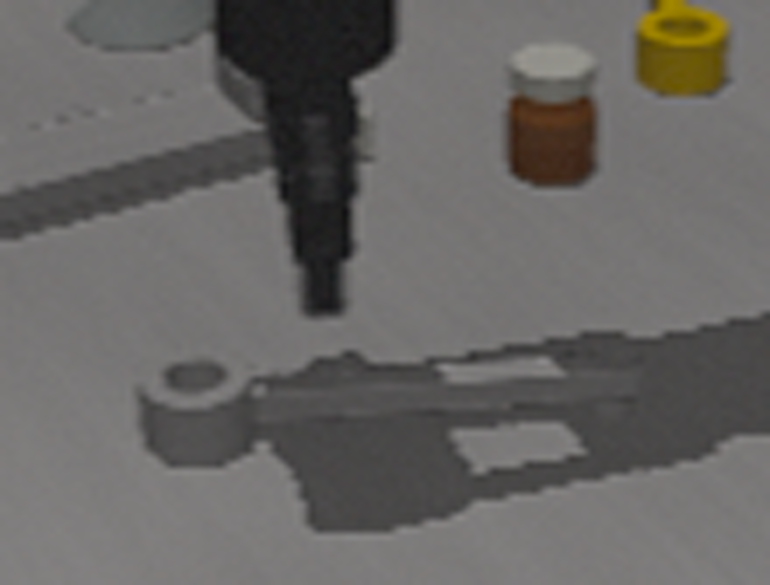

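The jaws are about 57 mm from the ring axis (55 wanted) and square to the bar. Descending.

Request:
{"api": "step_arm", "payload": {"steps": [[0,0,8,0],[0,0,12,0],[0,0,12,0],[0,0,10,0],[0,0,5,0],[0,0,0,0]]}}

```text
time: 12.35
tool_pos: [0.5535, -0.0278, 0.0055]
tool_rot: [0.004, 0.981, -0.191, -0.001]
contact_force: [0.3, 0.3, 1.0]
gripper_width: 0.603
```

Request:
{"api": "step_arm", "payload": {"steps": [[0,0,0,0],[0,0,0,0],[0,0,0,0],[0,0,0,0],[0,0,0,0],[0,0,0,0]], "claw": 0}}

```text
time: 12.95
tool_pos: [0.5549, -0.028, 0.0071]
tool_rot: [0.004, 0.981, -0.191, 0.001]
contact_force: [0.7, 0.0, -0.2]
gripper_width: 0.001
```

Request:
{"api": "step_arm", "payload": {"steps": [[0,0,-3,0],[0,0,-6,0],[0,0,-6,0],[0,0,0,0],[0,0,0,0]]}}

```text
time: 13.45
tool_pos: [0.5555, -0.028, 0.0243]
tool_rot: [0.004, 0.981, -0.191, 0.002]
contact_force: [-0.4, -0.2, -0.2]
gripper_width: -0.001
```

Run:
```python
from h import *
s=state();print(s["tool_pos"],s["tool_rot"],s["contact_force"],s["ft_torque"],s["gripper_width"])
im,P=cloud('scene'); save(cv2.resize(im[150:240,190:300],None,fx=7,fy=6.5,interpolation=cv2.INTER_CUBIC),'s8.png')
# line fit of the bar top / ring heights
z=P[...,2]; np.savez("s8.npz",im=im,P=P)
a=np.radians(-22.1); t=np.array(s["tool_pos"])[:2]
X=(P[...,:2]-t)@[np.cos(a),np.sin(a)]; Y=(P[...,:2]-t)@[-np.sin(a),np.cos(a)]
for lo,hi in((-.15,-.13),(-.13,-.1),(-.1,-.06),(-.06,-.03),(.04,.06),(.06,.08)):
    m=(X>lo)&(X<hi)&(abs(Y)<.012)&(z<.09)&(z>.012); print(lo,hi,m.sum(),np.percentile(z[m],[50,90]).round(4),Y[m].mean().round(4))
m=(abs(Y)<.035)&(z>.012)&(z<.08)&(abs(X)>.03);print("X range",np.nanpercentile(X[m],[0.5,99.5]))
```

```text
[ 0.55547388 -0.02802595  0.02434246] [ 0.00375133  0.98149037 -0.19146738  0.00168229] [-0.43283179 -0.18721514 -0.24508975] [0.00509975 0.01813974 0.01401278] -0.0005839702181156819
-0.15 -0.13 13 [0.0258 0.0267] 0.0051
-0.13 -0.1 30 [0.0256 0.0277] 0.0072
-0.1 -0.06 49 [0.0256 0.0273] 0.0071
-0.06 -0.03 44 [0.0247 0.0276] 0.0075
0.04 0.06 28 [0.0275 0.035 ] -0.0084
0.06 0.08 27 [0.033  0.0347] -0.0036
X range [-0.14266947  0.41162843]
```

The gripper shut fully, so it isn't holding the bar. I need to look.

View pics/s8.png

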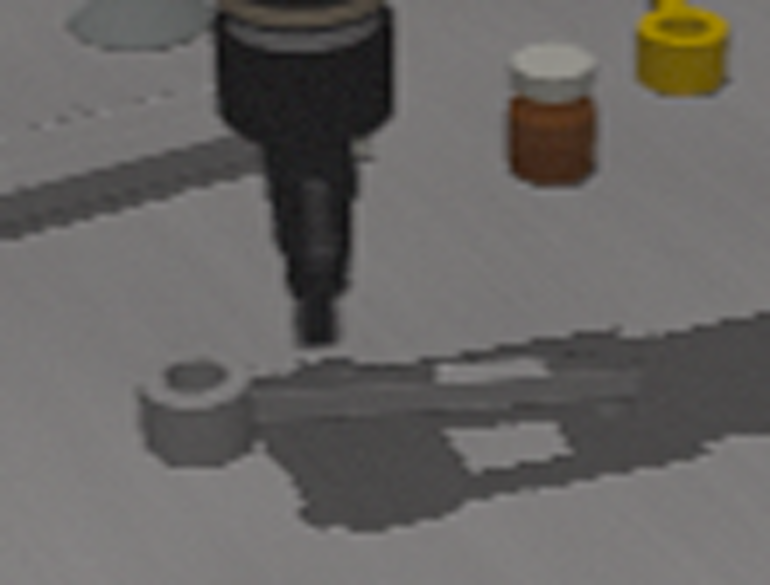

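Run:
```python
from h import *
D=np.load("s8.npz"); P=D["P"];im=D["im"]
for r in range(190,216): print(r,[ (P[r,c].round(3).tolist(),int(im[r,c].mean())) for c in (233,236)])
c=camera_params("scene");K=np.array(c["mtx"]);T=np.linalg.inv(np.array(c["extrinsics"]))
for q in([.5555,-.028,.0243],[.5555,-.028,.05]):
    x=T[:3,:3]@q+T[:3,3]; u=x[:2]/x[2]; u=u*(1+c["k1"]*(u@u)); print(u*[K[0,0],K[1,1]]+K[:2,2])
```

```text
190 [([0.589, 0.03, 0.135], 32), ([0.579, 0.029, 0.131], 41)]
191 [([0.584, 0.019, 0.123], 34), ([0.576, 0.023, 0.124], 37)]
192 [([0.583, 0.016, 0.118], 29), ([0.572, 0.015, 0.114], 35)]
193 [([0.579, 0.009, 0.109], 31), ([0.573, 0.017, 0.112], 35)]
194 [([0.577, 0.003, 0.101], 31), ([0.567, 0.002, 0.098], 33)]
195 [([0.576, 0.0, 0.096], 34), ([0.566, -0.001, 0.092], 28)]
196 [([0.568, -0.018, 0.079], 45), ([nan, nan, nan], 31)]
197 [([0.568, -0.019, 0.075], 42), ([0.56, -0.014, 0.075], 28)]
198 [([0.566, -0.023, 0.068], 44), ([0.56, -0.015, 0.071], 31)]
199 [([0.565, -0.025, 0.063], 42), ([0.56, -0.015, 0.067], 31)]
200 [([0.565, -0.025, 0.059], 44), ([0.559, -0.017, 0.062], 28)]
201 [([0.565, -0.026, 0.055], 45), ([0.559, -0.017, 0.058], 29)]
202 [([0.566, -0.025, 0.052], 53), ([0.56, -0.015, 0.056], 36)]
203 [([0.566, -0.025, 0.048], 80), ([0.557, -0.021, 0.048], 90)]
204 [([0.539, -0.084, -0.001], 120), ([0.528, -0.084, -0.004], 119)]
205 [([0.54, -0.081, -0.003], 94), ([0.533, -0.073, -0.0], 65)]
206 [([nan, nan, nan], 67), ([0.536, -0.069, -0.001], 69)]
207 [([0.547, -0.069, -0.001], 69), ([0.554, -0.03, 0.026], 74)]
208 [([0.566, -0.026, 0.028], 71), ([0.557, -0.023, 0.027], 70)]
209 [([0.566, -0.026, 0.025], 72), ([0.56, -0.018, 0.028], 73)]
210 [([0.57, -0.019, 0.026], 89), ([0.559, -0.019, 0.023], 84)]
211 [([0.569, -0.021, 0.022], 81), ([0.562, -0.014, 0.023], 83)]
212 [([0.569, -0.02, 0.018], 80), ([0.562, -0.014, 0.019], 78)]
213 [([0.568, -0.023, 0.012], 81), ([0.561, -0.016, 0.014], 81)]
214 [([0.57, -0.021, 0.01], 73), ([0.555, -0.03, -0.001], 64)]
215 [([0.566, -0.029, -0.001], 70), ([0.556, -0.027, -0.003], 72)]
[235.80074193 207.84996792]
[235.49625228 201.16191264]
```

The depth image puts the shut fingertips at z ≈ 0.047 while the reported TCP is 0.024. So the fingers are about 21 mm higher than reported, and they closed above the bar. Sideways they agree. I'll open and go about 20 mm lower, watching the force.

Request:
{"api": "step_arm", "payload": {"steps": [[0,0,0,0],[0,0,0,0],[0,0,0,0],[0,0,0,0],[0,0,0,0]], "claw": 60}}

```text
time: 14.0
tool_pos: [0.555, -0.0279, 0.0236]
tool_rot: [0.004, 0.981, -0.191, 0.001]
contact_force: [0.5, 0.3, -1.3]
gripper_width: 0.601
```

Request:
{"api": "step_arm", "payload": {"steps": [[-1,0,6,0],[0,0,8,0],[0,0,8,0],[0,0,5,0],[0,0,0,0]]}}

```text
time: 14.5
tool_pos: [0.5531, -0.0276, -0.0068]
tool_rot: [0.004, 0.981, -0.191, 0.0]
contact_force: [0.6, -0.1, 0.8]
gripper_width: 0.602
```

Request:
{"api": "step_arm", "payload": {"steps": [[0,0,5,0],[0,0,0,0]]}}

```text
time: 14.7
tool_pos: [0.5529, -0.0276, -0.0126]
tool_rot: [0.004, 0.981, -0.191, -0.0]
contact_force: [-0.1, -0.4, -1.1]
gripper_width: 0.597
```

Request:
{"api": "step_arm", "payload": {"steps": [[0,0,0,0],[0,0,0,0],[0,0,0,0],[0,0,0,0],[0,0,0,0]], "claw": 0}}

```text
time: 15.2
tool_pos: [0.5537, -0.0273, -0.0119]
tool_rot: [0.003, 0.981, -0.192, 0.001]
contact_force: [0.7, 1.6, -0.9]
gripper_width: 0.17
```

```bash
cat >> h.py <<'E'
def armcheck(ang,zlo=.012):
    """clamp arm in the tool's lengthwise frame, from the side camera"""
    s=state();print(np.round(s["tool_pos"],4),"yaw",yaw(s).round(2),np.round(s["contact_force"],1),np.round(s["ft_torque"],3),s["gripper_width"],s["time"])
    im,P=cloud('scene'); z=P[...,2]; a=np.radians(ang); t=np.array(s["tool_pos"])
    X=(P[...,:2]-t[:2])@[np.cos(a),np.sin(a)]; Y=(P[...,:2]-t[:2])@[-np.sin(a),np.cos(a)]
    for lo,hi in((-.15,-.13),(-.13,-.1),(-.1,-.06),(-.06,-.03),(.035,.05),(.05,.07)):
        m=(X>lo)&(X<hi)&(abs(Y)<.014)&(z<t[2]+.07)&(z>zlo)
        if m.sum()>4: print(lo,hi,m.sum(),np.percentile(z[m],[10,50,90]).round(4),Y[m].mean().round(4))
    m=(abs(Y)<.02)&(z>zlo)&(z<t[2]+.07)&(abs(X)>.03)&(abs(X)<.2);print("X range",np.nanpercentile(X[m],[1,99]).round(4))
    return im,P
E
python3 -c "
from h import *
armcheck(-22.1)"
```

```text
[ 0.5537 -0.0273 -0.0119] yaw -22.09 [ 0.7  1.6 -0.9] [ 0.173 -0.151 -0.018] 0.16979152255266047 15.2
-0.15 -0.13 20 [0.0138 0.0237 0.0265] 0.0057
-0.13 -0.1 58 [0.0138 0.0238 0.0276] 0.0058
-0.1 -0.06 81 [0.0144 0.0241 0.0272] 0.0057
-0.06 -0.03 59 [0.0141 0.025  0.0275] 0.0056
0.035 0.05 29 [0.0234 0.034  0.0358] 0.0003
0.05 0.07 29 [0.0167 0.0255 0.0343] -0.0114
X range [-0.1384  0.0827]
```

The bar is gripped (about 14 mm opening). Lifting gently to check the balance.

Request:
{"api": "step_arm", "payload": {"steps": [[0,0,0,0],[0,0,-3,0],[0,0,-5,0],[0,0,-8,0],[0,0,-8,0],[0,0,0,0]]}}

```text
time: 15.85
tool_pos: [0.55, -0.027, 0.0106]
tool_rot: [0.004, 0.981, -0.192, -0.003]
contact_force: [-0.6, 0.4, -5.0]
gripper_width: 0.167
```

```bash
python3 -c "
from h import *
armcheck(-22.1)"
```

```text
[ 0.55   -0.027   0.0106] yaw -22.08 [-0.6  0.4 -5. ] [ 0.016 -0.061 -0.002] 0.16665286844939498 15.85
-0.15 -0.13 29 [0.0275 0.0435 0.05  ] 0.0072
-0.13 -0.1 78 [0.0278 0.0431 0.0499] 0.0064
-0.1 -0.06 89 [0.0359 0.0454 0.0502] 0.0067
-0.06 -0.03 66 [0.0357 0.0458 0.0501] 0.0056
0.035 0.05 32 [0.0423 0.0559 0.0582] 0.0016
0.05 0.07 28 [0.0401 0.0489 0.056 ] -0.0093
X range [-0.1377  0.0824]
```

The arm is level: the bar top is at 0.050 all along, and the load is about 0.5 kg. I'll raise it and then carry it over.

Request:
{"api": "step_arm", "payload": {"steps": [[0,0,-10,0],[0,0,-15,0],[0,0,-18,0],[0,0,-18,0],[0,0,-18,0],[0,0,-14,0],[0,0,-6,0],[0,0,0,0]]}}

```text
time: 16.7
tool_pos: [0.5506, -0.0262, 0.1187]
tool_rot: [0.004, 0.981, -0.191, -0.002]
contact_force: [0.7, 0.1, -5.5]
gripper_width: 0.169
```

```bash
python3 -c "
from h import *
print(plane('top',[(333,161),(336,213)],.08)); armcheck(-22.1,.05)
rows([(.577,-.29,.113,.8)],step=20)"
```

```text
[[ 0.63211494 -0.28948445]
 [ 0.4587613  -0.29233865]]
[ 0.5506 -0.0262  0.1187] yaw -22.08 [ 0.7  0.1 -5.5] [-0.017  0.009 -0.019] 0.16907905698460982 16.7
-0.15 -0.13 32 [0.1352 0.1501 0.1571] 0.0067
-0.13 -0.1 86 [0.1386 0.1521 0.1576] 0.0068
-0.1 -0.06 96 [0.143  0.1528 0.1579] 0.006
-0.06 -0.03 71 [0.1435 0.1533 0.1578] 0.0066
0.035 0.05 34 [0.1535 0.1638 0.1653] 0.001
0.05 0.07 23 [0.1516 0.1588 0.1641] -0.0109
X range [-0.1384  0.0828]
at [ 0.5504 -0.0262  0.1181] -22.08 t 16.75
(0.577, -0.29, 0.113, 0.8) 14 [[9, 17, 0, -1.6], [8, 17, 0, -1.6], [8, 17, 0, -1.6], [7, 17, 0, -1.6], [7, 18, 0, -1.6], [6, 18, 0, -1.6], [6, 18, 0, -1.6], [5, 18, 0, -1.6], [5, 18, 0, -1.6], [4, 18, 0, -1.6], [4, 19, 0, -1.6], [3, 19, 0, -1.6], [3, 19, 0, -1.6], [2, 19, 0, -1.6]]
```

Request:
{"api": "step_arm", "payload": {"steps": [[4,8,0,-0.8],[8,16,0,-1.6],[8,17,0,-1.6],[7,17,0,-1.6],[7,18,0,-1.6],[6,18,0,-1.6],[6,18,0,-1.6],[5,18,0,-1.6]]}}

```text
time: 17.55
tool_pos: [0.556, -0.1709, 0.1073]
tool_rot: [0.002, 0.997, -0.08, -0.012]
contact_force: [0.4, 0.9, -4.6]
gripper_width: 0.172
```

```bash
python3 -c "
from h import *
rows([(.576,-.29,.112,.8)],step=20)"
```

```text
at [ 0.556  -0.1709  0.1073] -9.15 t 17.55
(0.576, -0.29, 0.112, 0.8) 7 [[6, 16, -1, -1.4], [5, 16, -1, -1.4], [5, 17, -1, -1.4], [4, 17, -1, -1.4], [4, 17, -1, -1.4], [3, 17, -1, -1.4], [3, 17, -1, -1.4]]
```

Request:
{"api": "step_arm", "payload": {"steps": [[6,16,-3,-1.4],[5,16,-3,-1.4],[5,17,-3,-1.4],[5,17,-2,-1.4],[4,17,-2,-1.4],[3,14,-1,-1.2],[2,7,0,-0.8],[0,0,0,0]]}}

```text
time: 18.35
tool_pos: [0.5692, -0.2864, 0.1071]
tool_rot: [-0.003, 1.0, 0.002, -0.022]
contact_force: [-0.3, 0.3, -4.8]
gripper_width: 0.174
```

```bash
python3 -c "
from h import *
armcheck(yaw(state()),.09)
rows([(.576,-.29,.110,.8)],step=20)"
```

```text
[ 0.5692 -0.2864  0.1071] yaw 0.18 [-0.3  0.3 -4.8] [ 0.045 -0.073 -0.057] 0.17362010729448946 18.35
-0.15 -0.13 16 [0.1362 0.1453 0.1504] 0.0057
-0.13 -0.1 57 [0.128  0.1426 0.1503] 0.0059
-0.1 -0.06 70 [0.1339 0.1451 0.149 ] 0.0049
-0.06 -0.03 49 [0.1337 0.142  0.1476] 0.0043
0.035 0.05 23 [0.1269 0.1432 0.1516] 0.0028
0.05 0.07 8 [0.1422 0.1477 0.1496] -0.0051
X range [-0.1363  0.0888]
at [ 0.5689 -0.2858  0.1068] 0.18 t 18.4
(0.576, -0.29, 0.11, 0.8) 1 [[7, 4, -3, -0.6]]
```

The tilt is about 0.04 rad, well inside 0.1. One small correction and a settle.

Request:
{"api": "step_arm", "payload": {"steps": [[4,2,-2,-0.4],[3,2,-1,0],[0,0,0,0]]}}

```text
time: 18.7
tool_pos: [0.5761, -0.2882, 0.1085]
tool_rot: [-0.004, 1.0, 0.006, -0.023]
contact_force: [0.5, -0.3, -5.0]
gripper_width: 0.168
```

Run:
```python
from h import *
im,P=armcheck(yaw(state()),.1)
s=state(); w,x,y,z=s["tool_rot"]; print("tilt",np.arccos(abs(1-2*(x*x+y*y))),s["joint_vel"])
im,P=cloud("top"); zz=P[...,2]; m=np.zeros(zz.shape,bool); m[120:250,300:372]=1
m&=(zz>.125)&(zz<.17)&(P[...,0]>.6)&(P[...,0]<.7); print("ring top view",m.sum(),P[m].mean(0) if m.any() else None)
```

```text
[ 0.5761 -0.2882  0.1085] yaw 0.7 [ 0.5 -0.3 -5. ] [-0.033 -0.119  0.004] 0.16798049603850462 18.7
-0.15 -0.13 11 [0.1366 0.1454 0.1527] 0.0061
-0.13 -0.1 60 [0.1308 0.1442 0.1522] 0.0061
-0.1 -0.06 64 [0.1362 0.1464 0.1515] 0.005
-0.06 -0.03 53 [0.1349 0.1436 0.1498] 0.0043
0.035 0.05 24 [0.1221 0.1479 0.1528] 0.0036
0.05 0.07 18 [0.1413 0.1485 0.1524] -0.0078
X range [-0.1358  0.0884]
tilt 0.047789013616140644 [-0.00012666 -0.00530204  0.00903431 -0.00165186  0.00140489  0.00075206]
ring top view 30 [ 0.63676467 -0.27344877  0.15144116]
```

```bash
python3 -c "
from plant import *
print(job_done(), state()['tool_pos'], state()['contact_force'], state()['time'])"
```

```text
the job is handed in; nothing more can be done
the job is handed in; nothing more can be done
```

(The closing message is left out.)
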